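# Dress a polishing arbor

### The arm

A 7-joint arm with a two-finger parallel gripper is mounted at the origin on the work surface; the furniture and walls round the work are solid. World frame = base frame: x ahead of the robot, y to its left, z up, the work surface at z = 0. Lengths are in m, angles in rad, forces in N, time in s.
With the tool pointing down it reaches from about 0.4 to 0.85 m from the base axis. Payload 10.4 kg.
Tool frame: the origin (TCP) lies on the centre line of the jaws, within the pads' length; the fingertips stand 14 mm ahead of it and the grasp point (between the pads) lies 5 mm behind it (manip.tip_reach is the distance from the TCP to the fingertips, in m); z points along the fingers, y is the line along which they close (so a half turn about z gives the same grasp; the last joint's range is limited). The gripper opens to 85 mm and grips with 20 to 120 N. Pads are 22 mm wide; open, the fingers measure 114 mm over their backs; the gripper's body (76 mm by 85 mm) begins 54 mm behind the grasp point. The pads swing forward as they close: fully open they stand 13 mm farther back than shut.
Start: joints at [-1.266, 0.332, -0.065, 1.46, 0.022, 1.35, -0.088], TCP at [0.201, 0.592, 0.245] pointing down, gripper open.
Joint ranges: [-2.6, 2.6], [-0.5, 2.12], [-1.47, 1.34], [0.16, 2.42], [-1.27, 4.41], [0.06, 2.06], [-2.6, 2.6]. Speed limits (rad/s): [2.22, 2.22, 2.79, 2.79, 3.14, 3.14, 3.14].

### API

Orientations are given as a unit quaternion [x, y, z, w].
In Python, from workcell import manip gives the robot as it stands.
- The arm moves only by the shell command python3 -m pendant 'ROWS' [FORCE]. ROWS is JSON, a list of rows, each a list of 7 numbers: the shift along the tool's x, y, z in units of 50 mm (1.0 is 50 mm), then the turn, a rotation vector about the tool's x, y, z in units of 8 degrees (1.0 is 8 degrees), then the opening, from -1 (shut) to 1 (fully open), so that 0 is half open. In form: [[dx, dy, dz, ax, ay, az, jaw], ...]. A call has exactly 10 rows; each row is the pose to reach, as a shift and turn from the pose commanded when the call began, along the tool's axes at that moment; what a row does not reach only later rows make up. A row lasts 1/8 s, in which the tool goes at most 62.5 mm and 10.7 degrees, less where a joint would pass 70% of its speed; a pose out of reach is approached as far as the arm can. A call with a gripper value outside its range is refused whole. The fingers move at their own pace and stop on an object; FORCE is the grip in N (left out, the last holds). Time passes only in rows, so rows that repeat a pose let the fingers close, or fill a call up. It gives the time, the measured TCP pose, the force, the opening and the grip force at its end, in the units of the state.
- manip.get_obs(): the state, without advancing time (a new reading comes with each control period).
- manip.camera(name): name is "side" or "top"; returns (picture, depth): 480x640x3 uint8, red, green, blue; 480x640 float32, m along the optical axis (not along the pixel's ray), 0 where there is no reading.
- manip.get_calibration(name): a dict with "fx", "fy", "cx", "cy" (pixels), "D" ([k1, k2, p1, p2, k3] as OpenCV has them; the pictures are not rectified), "xyz" and "orientation" of the camera in the world. Camera axes: x right, y up, looking along -z (the intrinsics and any distortion apply to the point x, -y, -z); pixel columns grow to the right and rows downward; lengths in m; the calibration is good to about 2 mm. A picture is of the moment at which its call begins. get_calibration takes no time and is no camera call.
- manip.hand_in(): hands the job in; it is judged then, once.
Trained networks look in the newest picture that a camera, given by its name, has taken for a name from the list of things; names that differ only in an ending like _2 or _b are one class to them, and where a whole thing is asked for, a point or a joint stands for the part that bears it (a point fixed in the world has none). Each returns a list of dicts, best first, with "p" (0 to 1); they miss things now and then, are a little off and sometimes report something else, mostly with a low value. They report only what shows in the picture. A call takes as long as a camera call. They do not tell look-alikes from the thing itself.
- manip.find_in(thing, camera): "box" ([left, top, right, bottom] in pixels, round what is visible of it).
- manip.trace(thing, camera): "pixels" (480x640 bool, what is visible of it) and "box" ([left, top, right, bottom] in pixels, round what is visible of it).
- manip.tip_of(thing, camera): "pixel" ([column, row] in pixels: a listed point, or the origin of a listed thing).
The state is a dict: "clock": time; "joint_pos": joint angles; "joint_velocities": joint speeds; "tau": joint torques, N m; "position": TCP position; "ee_rot": TCP orientation; "ft_force": force on the tool from outside, world axes, zero at the start; "torque": the same for the moment, N m; "grip_width": opening from 0.0 (shut) to 1.0 (fully open); "grasp_force": force on a finger pad.
Only numpy, scipy, OpenCV 4.12 (cv2) and the standard library are available. Lean on these libraries where they do the work, as an engineer would, in place of code of your own. Each camera call takes 0.05 s, during which the arm holds its last target. There are 200 camera calls.

### The job

Make up the stack on the polishing arbor: thread the blue polishing drum onto the horizontal rod first, then the bare metal spacer, then the red end cap with its open end towards the post. Push each one past the spring balls near the rod's tip and on until it is fully home (drum against the stop collar, spacer against drum, cap against spacer, no gaps), then let go of it before you fetch the next. Be gentle: feel for the stops, never press on the rod or the stop collar harder than about 15 N, and do not drop a part.

Things in the scene. Friction and masses are not known exactly. Their poses are not given: they have to be found in the camera images.
- drum_c (a point): centre of the blue polishing drum, a cylinder 56 mm in diameter and 24 mm long with a 19 mm through bore along its x axis; both ends alike; 0.08 to 0.17 kg. It starts lying on the rack, its axis level
- spacer_c (a point): centre of the bare aluminium spacer, a cylinder 56 mm in diameter and 24 mm long with a 19 mm through bore along its x axis, two dark grooves round it; both ends alike; 0.08 to 0.17 kg. It starts on the rack, its axis level
- cap_c (a point): middle of the length of the red ribbed end cap, a cylinder 56 mm in diameter and 40 mm long (a 3 mm boss stands on its shut end) with a 19 mm blind bore along its x axis, 34 mm deep, open at the +x end, shut at the -x end; 0.07 to 0.14 kg. It starts on the rack, axis level, +x end towards the rack's +x
- rod_tip (a point): tip of the arbor's level steel rod, on its axis, 120 mm above the table; the point's x axis runs along the rod from the tip to the post, z is up. The rod is 16 mm in diameter with a 7 mm long conical tip (7 mm across at its end) and ends in a green post (52 mm wide, top 147 mm above the table) whose front is 103 mm behind the tip
- rack: fixed wooden rack, 200 mm long (x), 75 mm wide (y); origin at the middle of its underside. Two bars 12 mm in diameter run along its x, 34 mm apart, tops 46 mm above the table; the parts lie on both bars, axes along the rack's x, about 55 mm apart in any order, centres about 69 mm above the table. End boards 60 mm wide, 50 mm high; beside the parts it is free down to 15 mm
- drum: the blue polishing drum itself, origin and axes as point drum_c; its rubber tread does not slip in the fingers
- spacer: the aluminium spacer itself, origin and axes as point spacer_c; its fine knurling does not slip in the fingers
- cap: the red end cap itself, origin and axes as point cap_c; its ribs do not slip in the fingers
- arbor: green arbor stand, fixed; origin on the table under the post, 118 mm behind the rod's tip; x as for rod_tip. A stop collar (42 mm across) is clamped on the rod: its face stands anywhere from 62 to 78 mm behind the tip, changes every run and is not reported: feel (or see) it. The face is backed with rubber, gives about 1 mm for each 5 N, and springs back
- detent (a point): point on the rod's axis 11 mm behind the tip, axes as rod_tip. Here two brass spring balls stand out 3.5 mm from the rod's left and right flanks. Each part must be pushed over them: about 6 to 12 N, then 2 to 4 N of drag while its bore covers them (this holds the cap on); as a 24 mm part leaves them behind they spring out and kick it forward by a few N, which is not yet the stop
Not all that is in view belongs to the job. There is more than one size of the cap; the job needs the smaller.

How it is judged:
By the outcome, as a careful person would: the job done as asked, in the order asked, and still so for the second after the job is handed in, with the robot touching nothing.
It also fails if it takes over 72 s, if anything falls off the work surface, if the arm or the gripper's body presses on something with over 40 N, if the wrist force passes 120 N, or if a joint passes its speed limit or range.

## Working session

There is one attempt and no reset: what is moved stays moved. The work goes in short steps, Python scripts to look and compute and a shell command to move; the robot and the scene stay as the last step left them, time stands still between calls to the robot, and variables do not carry over. Pictures are saved under pics/ and viewed, at most 10 in all, crops included, and the job is handed in when it is done.

```bash
ls; mkdir -p pics
python3 - <<'E'
from workcell import manip
import cv2
o=manip.get_obs()
print({k:o[k] for k in('clock','position','ee_rot','ft_force','grip_width')})
for c in('side','top'):
    im,d=manip.camera(c);cv2.imwrite(f'pics/{c}0.png',im[:,:,::-1]);print(c,manip.get_calibration(c))
    for t in('drum','spacer','cap','rack','arbor'):
        print(t,[(round(r['p'],2),r['box']) for r in manip.find_in(t,c)])
    for t in ('rod_tip','drum_c','spacer_c','cap_c','rack'):
        print(t,[(round(r['p'],2),r['pixel']) for r in manip.tip_of(t,c)])
E
```

```text
pics
{'clock': 0.0, 'position': array([0.20113647, 0.59138452, 0.24451971]), 'ee_rot': array([ 1.63184997e-01,  9.86595246e-01, -6.86349624e-04, -7.63923955e-05]), 'ft_force': array([-0.97783614,  0.07081283,  1.06812993]), 'grip_width': 0.9999970370825549}
side {'fx': 480.3334879392, 'fy': 480.3334879392, 'cx': 319.43086350883993, 'cy': 240.93732085267047, 'D': array([-0.10941844,  0.        ,  0.        ,  0.        ,  0.        ]), 'xyz': array([0.56446753, 0.75780719, 0.60042682]), 'orientation': array([-0.00995577,  0.46368274,  0.8859407 , -0.00287802])}
drum [(0.59, [373.7, 332.7, 398.8, 374.3])]
spacer [(0.85, [304.9, 316.7, 330.3, 357.3])]
cap [(0.95, [317.3, 262.6, 367.2, 316.1]), (0.58, [335.1, 322.8, 365.0, 366.6])]
rack [(0.84, [281.1, 327.8, 415.2, 404.9])]
arbor [(0.78, [245.0, 180.8, 325.8, 259.6])]
rod_tip [(0.7, [326.4, 205.5])]
drum_c [(0.82, [384.8, 351.5]), (0.78, [386.5, 350.4])]
spacer_c [(0.66, [320.0, 341.7]), (0.61, [316.8, 338.4])]
cap_c [(0.82, [340.4, 290.1]), (0.76, [350.5, 343.1]), (0.75, [340.8, 291.1]), (0.63, [351.4, 344.7])]
rack [(0.62, [349.6, 375
[... 190 characters left out ...]
xyz': array([0.46996954, 0.05373393, 1.0435038 ]), 'orientation': array([ 0.04179845, -0.03640958, -0.6999454 ,  0.7120419 ])}
drum [(0.59, [181.6, 282.9, 214.5, 305.0])]
spacer [(0.9, [200.4, 228.6, 230.7, 248.4])]
cap [(0.66, [269.9, 239.4, 318.9, 292.3]), (0.58, [185.4, 249.0, 222.0, 279.8])]
rack [(0.61, [179.1, 213.1, 244.9, 324.7]), (0.41, [180.2, 286.1, 214.0, 302.9])]
arbor [(0.9, [368.1, 158.3, 433.2, 244.4])]
rod_tip [(0.7, [397.7, 244.6])]
drum_c [(0.88, [194.9, 293.7]), (0.7, [196.7, 294.1])]
spacer_c [(0.94, [215.6, 237.1]), (0.86, [216.6, 239.1])]
cap_c [(0.89, [203.2, 267.0]), (0.79, [297.4, 262.3]), (0.75, [295.3, 261.5]), (0.57, [204.8, 265.9])]
rack [(0.82, [216.8, 266.1])]
```

View pics/top0.png

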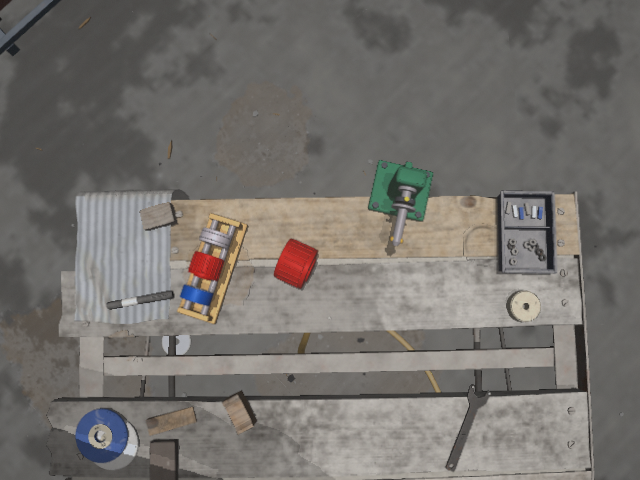

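View pics/side0.png

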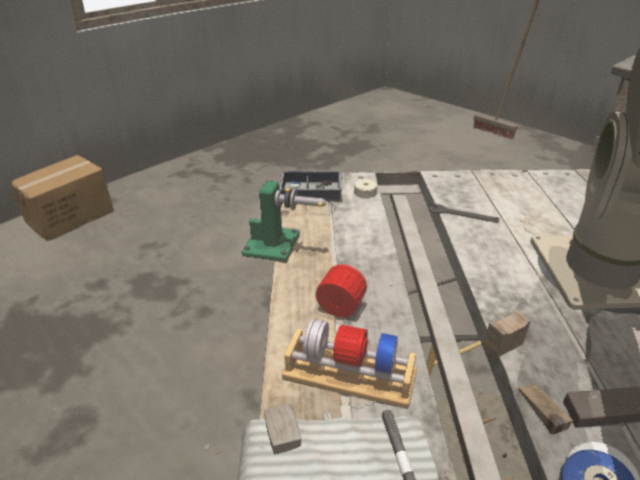

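```bash
cat > h.py <<'E'
from workcell import manip
import numpy as np, cv2
from scipy.spatial.transform import Rotation as R
def ray(c,px):
    k=manip.get_calibration(c);K=np.array([[k['fx'],0,k['cx']],[0,k['fy'],k['cy']],[0,0,1]])
    u=cv2.undistortPoints(np.asarray(px,float).reshape(-1,1,2),K,k['D']).reshape(-1,2)
    return k['xyz'],R.from_quat(k['orientation']).apply(np.c_[u[:,0],-u[:,1],-np.ones(len(u))])
def at_z(c,px,z):
    o,r=ray(c,px);return o+r*((z-o[2])/r[:,2])[:,None]
def cloud(c,d,m):
    v,u=np.nonzero(m&(d>0));o,r=ray(c,np.c_[u,v]);return o+r*d[v,u][:,None]
def proj(c,P):
    k=manip.get_calibration(c);K=np.array([[k['fx'],0,k['cx']],[0,k['fy'],k['cy']],[0,0,1]])
    q=R.from_quat(k['orientation']).inv().apply(np.atleast_2d(P)-k['xyz'])*[1,-1,-1]
    return cv2.projectPoints(q,np.zeros(3),np.zeros(3),K,k['D'])[0].reshape(-1,2)
E
python3 - <<'E'
from h import *
np.set_printoptions(precision=4,suppress=True)
for c in('top','side'):
    im,d=manip.camera(c);S={}
    if c=='side': cv2.imwrite('pics/s1.png',cv2.resize(im[300:410,270:430,::-1],None,fx=5,fy=5,interpolation=cv2.INTER_CUBIC))
    else: cv2.imwrite('pics/t1.png',cv2.resize(np.vstack([im[205:330,170:330,::-1]]),None,fx=4.5,fy=4.5,interpolation=cv2.INTER_CUBIC))
    for t in('drum','spacer','cap','rack','arbor'):
        for r in manip.trace(t,c)[:2]:
            P=cloud(c,d,r['pixels']);S[t]=P
            v,u=np.nonzero(r['pixels']);rc=cv2.minAreaRect(np.c_[u,v].astype(np.float32))
            print(c,t,round(r['p'],2),len(P),'med',np.median(P,0),'zmax',np.percentile(P[:,2],[50,90,98]),'rect',np.round(rc[0],1),np.round(rc[1],1),'@z.069',at_z(c,[rc[0]],.069)[0])
            if t=='rack':
                Q=at_z(c,np.c_[u,v],.04)
            if t=='arbor':
                Q=P[(P[:,2]>.105)&(P[:,2]<.135)]; np.save(f'arb_{c}.npy',P)
    for t,z in(('rod_tip',.12),('drum_c',.069),('spacer_c',.069),('cap_c',.069),('rack',0),('arbor',0),('detent',.12)):
        for r in manip.tip_of(t,c): print(c,t,round(r['p'],2),at_z(c,[r['pixel']],z)[0])
E
```

```text
top drum 0.85 445 med [0.4795 0.2733 0.0906] zmax [0.0906 0.0956 0.0973] rect [195.8 294.8] [31.  15.5] @z.069 [0.48  0.278 0.069]
top spacer 0.69 423 med [0.5798 0.2417 0.0907] zmax [0.0907 0.0955 0.0973] rect [215.1 238.3] [30.3 15. ] @z.069 [0.5822 0.2469 0.069 ]
top cap 0.93 1427 med [0.5392 0.0998 0.0704] zmax [0.0704 0.0765 0.0785] rect [295.8 263.7] [36.  42.6] @z.069 [0.5388 0.1001 0.069 ]
top cap 0.6 697 med [0.5298 0.2575 0.0916] zmax [0.0916 0.0959 0.0976] rect [205.1 266.9] [31.1 23.5] @z.069 [0.5302 0.2631 0.069 ]
top rack 0.63 2677 med [0.5264 0.2514 0.0139] zmax [0.0139 0.0475 0.0505] rect [212.6 268.1] [ 40.8 105.2] @z.069 [0.5283 0.2493 0.069 ]
top arbor 0.77 2941 med [ 0.6737 -0.0796  0.0154] zmax [0.0154 0.1442 0.1469] rect [398.2 202.5] [58.  85.3] @z.069 [ 0.6531 -0.0833  0.069 ]
top arbor 0.55 424 med [0.5802 0.2406 0.0905] zmax [0.0905 0.0954 0.0973] rect [215.6 237.9] [31.3 14.5] @z.069 [0.583  0.2461 0.069 ]
top rod_tip 0.82 [ 0.5721 -0.0681  0.12  ]
top drum_c 0.97 [0.4841 0.2791 0.069 ]
top drum_c 0.74 [0.5332 0.2655 0.069 ]
top drum_c 0.73 [0.4798 0.2748 0
[... 1094 characters left out ...]
x [0.0397 0.1299 0.1443] rect [282.6 226.2] [67.7 80.3] @z.069 [ 0.6592 -0.0616  0.069 ]
side rod_tip 0.75 [ 0.5746 -0.0593  0.12  ]
side drum_c 0.86 [0.4799 0.2823 0.069 ]
side drum_c 0.83 [0.4846 0.2743 0.069 ]
side spacer_c 0.97 [0.5845 0.2479 0.069 ]
side spacer_c 0.77 [0.5856 0.2417 0.069 ]
side spacer_c 0.24 [ 0.5776 -0.1482  0.069 ]
side spacer_c 0.23 [0.5391 0.317  0.069 ]
side cap_c 0.98 [0.5329 0.2619 0.069 ]
side cap_c 0.89 [0.5434 0.1415 0.069 ]
side cap_c 0.79 [0.5411 0.1386 0.069 ]
side cap_c 0.6 [0.5308 0.2673 0.069 ]
side cap_c 0.17 [0.5369 0.3156 0.069 ]
side rack 0.92 [0.5339 0.2574 0.    ]
side arbor 0.87 [ 0.6845 -0.0935  0.    ]
side detent 0.75 [ 0.5808 -0.0684  0.12  ]
```

View pics/s1.png

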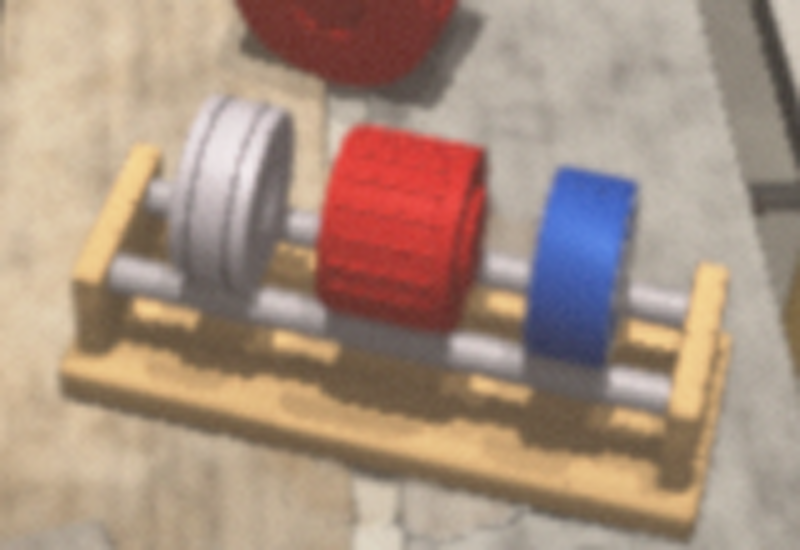

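View pics/t1.png

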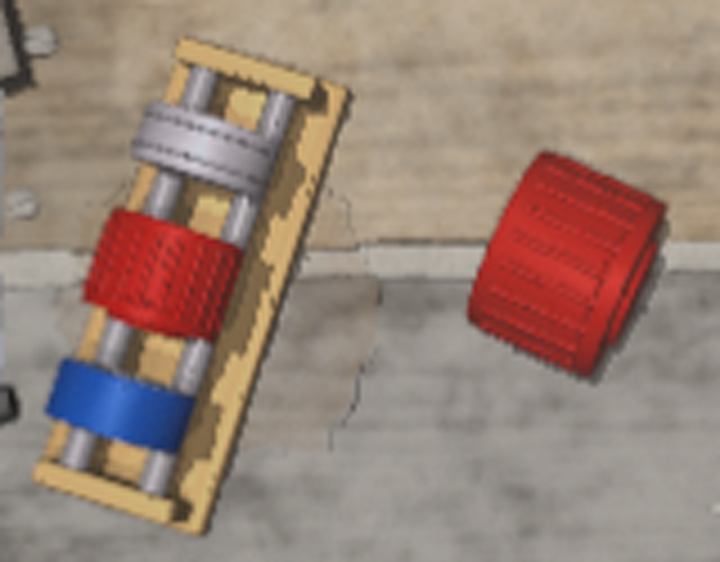

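```bash
cat > rod.py <<'E'
from h import *
np.set_printoptions(precision=4,suppress=True)
# radius-known cylinder fit of the rod, then profile
from scipy.optimize import least_squares
for c in('top','side'):
    P=np.load(f'arb_{c}.npy')
    a=np.array([.573,-.065]);yaw=np.radians(-15)
    def loc(p,Q):
        x0,y0,z0,yw=p;e=np.array([np.cos(yw),np.sin(yw)]);n=np.array([-e[1],e[0]])
        D=Q[:,:2]-[x0,y0];return D@e,D@n,Q[:,2]-z0
    p=np.array([*a,.12,yaw])
    for it in range(4):
        s,l,z=loc(p,P);k=(s>.012)&(s<.055)&(np.abs(l)<.012 if it else np.abs(l)<.02)&(np.abs(z)<.014)
        Q=P[k]
        f=lambda q:(lambda s,l,z:np.hypot(l,z)-.008)(*loc([p[0]+0*q[0],p[1]+q[0],.12+q[1],q[2]],Q))
        r=least_squares(f,[0,0,p[3]],loss='soft_l1',f_scale=.001)
        p=np.array([p[0],p[1]+r.x[0],.12+r.x[1],r.x[2]])
    s,l,z=loc(p,P);rad=np.hypot(l,z);on=(rad<.011)
    print(c,'p',p,'yaw',np.degrees(p[3]),len(Q),'res',np.std(f(r.x)))
    print(' tip s',np.percentile(s[on],[0,1,2,5])); col=(rad>.013)&(rad<.024)&(z>-.01)&(s<.11)&(s>.02)
    print(' collar s',np.histogram(s[col],bins=np.arange(.05,.108,.003)))
    e=np.array([np.cos(p[3]),np.sin(p[3])]);print(' tip xy',p[:2]+e*np.percentile(s[on],1))
E
python3 rod.py
```

```text
top p [ 0.573  -0.065   0.12   -0.2618] yaw -14.999999999999998 0 res nan
  ret = _var(a, axis=axis, dtype=dtype, out=out, ddof=ddof,
  arrmean = um.true_divide(arrmean, div, out=arrmean,
  ret = ret.dtype.type(ret / rcount)
Traceback (most recent call last):
  File "rod.py", line 20, in <module>
    print(' tip s',np.percentile(s[on],[0,1,2,5])); col=(rad>.013)&(rad<.024)&(z>-.01)&(s<.11)&(s>.02)
                   ~~~~~~~~~~~~~^^^^^^^^^^^^^^^^^
IndexError: index -1 is out of bounds for axis 0 with size 0
```

```bash
sed -i "s|P=np.load.*|im,d=manip.camera(c);P=cloud(c,d,np.ones(d.shape,bool));P=P[(P[:,0]>.5)\&(P[:,0]<.72)\&(P[:,1]<0)\&(P[:,1]>-.2)\&(P[:,2]>.09)]|" rod.py; python3 rod.py
```

```text
top p [ 0.573  -0.0721  0.1185 -0.2057] yaw -11.783731238805265 233 res 0.0013333774910467503
 tip s [-0.0045 -0.0029 -0.0019  0.0007]
 collar s (array([ 0,  0,  1, 56, 39, 16, 32, 44, 30, 20,  0,  0,  0,  0, 33, 35, 68,
        1,  1]), array([0.05 , 0.053, 0.056, 0.059, 0.062, 0.065, 0.068, 0.071, 0.074,
       0.077, 0.08 , 0.083, 0.086, 0.089, 0.092, 0.095, 0.098, 0.101,
       0.104, 0.107]))
 tip xy [ 0.5702 -0.0715]
side p [ 0.573  -0.072   0.119  -0.2151] yaw -12.324890181491362 170 res 0.0011506407766757488
 tip s [-0.0015 -0.0008 -0.      0.0026]
 collar s (array([ 0,  0,  0,  1, 46, 17, 12, 32, 24, 26,  4,  0,  0,  0, 11, 17, 51,
       13,  1]), array([0.05 , 0.053, 0.056, 0.059, 0.062, 0.065, 0.068, 0.071, 0.074,
       0.077, 0.08 , 0.083, 0.086, 0.089, 0.092, 0.095, 0.098, 0.101,
       0.104, 0.107]))
 tip xy [ 0.5722 -0.0718]
```

```bash
cat > parts.py <<'E'
from h import *
from scipy.optimize import least_squares
np.set_printoptions(precision=4,suppress=True)
C={}
for c in('top','side'):
    im,d=manip.camera(c);P=cloud(c,d,np.ones(d.shape,bool));C[c]=P[(P[:,2]>.06)&(P[:,2]<.1)]
for name,c0 in(('drum',(.4825,.278)),('cap',(.532,.263)),('spacer',(.5845,.2475))):
    for c in C:
        p=np.array([*c0,.069,np.radians(-16.8)])
        for it in range(3):
            e=np.array([np.cos(p[3]),np.sin(p[3])]);n=np.array([-e[1],e[0]])
            D=C[c][:,:2]-c0;h=.022 if name=='cap' else .016
            Q=C[c][(np.abs(D@e)<h+.003)&(np.abs(D@n)<.034)]
            def f(q,Q=Q):
                e=np.array([np.cos(q[2]),np.sin(q[2])]);n=np.array([-e[1],e[0]])
                return np.hypot((Q[:,:2]-c0)@n-q[0],Q[:,2]-.069-q[1])-.028
            r=least_squares(f,[0,0,p[3]],loss='soft_l1',f_scale=.001)
            p=np.array([*(c0+n*r.x[0]),.069+r.x[1],r.x[2]])
        s=((Q[:,:2]-c0)@e)[np.abs(f(r.x))<.003]
        m=(np.percentile(s,2)+np.percentile(s,98))/2
        print(name,c,len(Q),'centre',c0+n*r.x[0]+e*m,'z',p[2],'yaw',np.degrees(p[3]),'len',np.percentile(s,98)-np.percentile(s,2))
E
python3 parts.py
```

```text
drum top 427 centre [0.4808 0.2782] z 0.06698074639954239 yaw -16.516697502527176 len 0.02205490392132984
drum side 653 centre [0.4818 0.2768] z 0.06593950214696602 yaw -17.004685442763833 len 0.022719875062079703
cap top 754 centre [0.5322 0.2623] z 0.06734802093135796 yaw -16.56464446628995 len 0.03851476485157337
cap side 1127 centre [0.5335 0.2613] z 0.06669101031225926 yaw -15.869665678623303 len 0.038736321843936314
spacer top 439 centre [0.5825 0.2474] z 0.06706708418569353 yaw -16.436371746801285 len 0.022912965160458605
spacer side 686 centre [0.584  0.2465] z 0.0664356897581728 yaw -17.402904289274737 len 0.022689115908800284
```

```bash
cat > go.py <<'E'
import sys;from h import *
def go(x,y,z,yawdeg):
    o=manip.get_obs();T=R.from_quat(o['ee_rot']);a=np.radians(yawdeg)
    ex=np.array([-np.cos(a),-np.sin(a),0]);ez=np.array([0,0,-1.]);G=R.from_matrix(np.c_[ex,np.cross(ez,ex),ez])
    d=T.inv().apply(np.array([x,y,z])-o['position'])/.05
    w=np.degrees((T.inv()*G).as_rotvec())/8
    print('rows',np.round(d,3),np.round(w,3),'clock',round(float(o['clock']),2),'F',np.round(o['ft_force'],1))
if __name__=='__main__': go(*map(float,sys.argv[1:]))
E
python3 go.py .4813 .2775 .17 -16.6
```

```text
rows [-7.327 -4.147  1.506] [ 0.001 -0.    -0.273] clock 2.6 F [-0.7 -0.3  0.4]
```

```bash
python3 -m pendant '[[-0.7,-0.4,0.15,0,0,-0.03,1],[-1.65,-0.93,0.34,0,0,-0.06,1],[-2.6,-1.47,0.53,0,0,-0.1,1],[-3.55,-2.0,0.73,0,0,-0.13,1],[-4.5,-2.55,0.92,0,0,-0.17,1],[-5.45,-3.1,1.1,0,0,-0.2,1],[-6.4,-3.63,1.3,0,0,-0.24,1],[-7.1,-4.0,1.46,0,0,-0.27,1],[-7.327,-4.147,1.506,0,0,-0.273,1],[-7.327,-4.147,1.506,0,0,-0.273,1]]' 40; python3 go.py .4813 .2775 .0605 -16.6
```

```text
clock: 3.85
position: [0.4814, 0.2773, 0.17]
ee_rot: [0.145, 0.989, -0.0, -0.0]
ft_force: [0.1, 0.6, 0.5]
grip_width: 0.997
grasp_force: 0.0
rows [2.000e-03 4.000e-03 2.189e+00] [-0.    -0.002 -0.008] clock 3.85 F [0.1 0.6 0.5]
```

```bash
python3 -m pendant '[[0,0,0.5,0,0,0,1],[0,0,1.2,0,0,0,1],[0,0,1.8,0,0,0,1],[0,0,2.1,0,0,0,1],[0,0,2.19,0,0,0,1],[0,0,2.19,0,0,0,0.3],[0,0,2.19,0,0,0,0],[0,0,2.19,0,0,0,0],[0,0,2.19,0,0,0,0],[0,0,2.19,0,0,0,0]]' 40; python3 go.py .4813 .2775 .16 -12.05
```

```text
clock: 5.1
position: [0.4817, 0.2775, 0.062]
ee_rot: [0.145, 0.99, 0.0, 0.0]
ft_force: [-3.2, -2.7, 7.5]
grip_width: 0.652
grasp_force: 41.1
rows [ 0.007 -0.    -1.96 ] [ 0.006  0.005 -0.571] clock 5.1 F [-3.2 -2.7  7.5]
```

```bash
python3 go.py .5319 -.0633 .140 -12.05;  python3 -m pendant '[[0,0,-0.25,0,0,0,0],[0,0,-0.6,0,0,0,0],[0,0,-1,0,0,0,0],[0,0,-1.4,0,0,0,0],[0,0,-1.6,0,0,0,0],[0,0,-1.6,0,0,-0.1,0],[0,0,-1.6,0,0,-0.3,0],[0,0,-1.6,0,0,-0.5,0],[0,0,-1.6,0,0,-0.57,0],[0,0,-1.6,0,0,-0.57,0]]'; python3 go.py .5319 -.0633 .140 -12.05
```

```text
rows [-2.911 -6.242 -1.564] [ 0.006  0.005 -0.571] clock 5.1 F [-3.2 -2.7  7.5]
clock: 6.35
position: [0.4812, 0.2774, 0.1403]
ee_rot: [0.105, 0.994, -0.0, -0.0]
ft_force: [0.4, -0.6, -0.7]
grip_width: 0.649
grasp_force: 42.6
rows [-2.412e+00 -6.454e+00  6.000e-03] [-0.001 -0.002  0.002] clock 6.35 F [ 0.4 -0.6 -0.7]
```

```bash
python3 -m pendant '[[-0.2,-0.5,0,0,0,0,0],[-0.5,-1.4,0,0,0,0,0],[-0.9,-2.4,0,0,0,0,0],[-1.25,-3.4,0,0,0,0,0],[-1.63,-4.4,0,0,0,0,0],[-2,-5.4,0,0,0,0,0],[-2.3,-6.2,0.1,0,0,0,0],[-2.412,-6.454,0.3,0,0,0,0],[-2.412,-6.454,0.546,0,0,0,0],[-2.412,-6.454,0.546,0,0,0,0]]'
cat > chk.py <<'E'
from h import *
from scipy.optimize import least_squares
import sys
np.set_printoptions(precision=4,suppress=True)
e=np.array([.978,-.2088]);n=np.array([.2088,.978]);t=np.array([.571,-.0716])
s0=float(sys.argv[1]);o=manip.get_obs();print('tcp rod frame',(o['position'][:2]-t)@e,(o['position'][:2]-t)@n,o['position'][2])
for c in('top','side'):
    im,d=manip.camera(c)
    cv2.imwrite(f'pics/k{s0}{c}.png',im[:,:,::-1])
    P=cloud(c,d,np.ones(d.shape,bool));D=P[:,:2]-t
    s,l,z=D@e,D@n,P[:,2]-.12
    k=(np.abs(l)<.04)&(np.abs(z)<.04)
    for nm,a,b,r in(('part',s0-.011,s0+.011,.028),('rod',.012,.055,.008)):
        q=k&(s>a)&(s<b)&(np.hypot(l,z)<r+.004)&(np.hypot(l,z)>r-.005)&((z>-.01)|(r>.01))
        if q.sum()<30: continue
        f=least_squares(lambda v:np.hypot(l[q]-v[0],z[q]-v[1])-r,[0,0],loss='soft_l1',f_scale=.001)
        print(c,nm,q.sum(),'lat,z',f.x)
    q=k&(s>s0-.03)&(s<s0+.03)&(abs(np.hypot(l,z)-.028)<.004);print(c,'part s ext',np.percentile(s[q],[2,98]) if q.any() else 0)
E
python3 chk.py -.04
```

```text
clock: 7.6
position: [0.5311, -0.0614, 0.1118]
ee_rot: [0.104, 0.995, 0.0, -0.001]
ft_force: [-1.0, 0.2, -1.3]
grip_width: 0.65
grasp_force: 42.7
tcp rod frame -0.04112629711155315 0.001659029497143459 0.11180144153502651
top part s ext 0
side rod 166 lat,z [-0.0001 -0.001 ]
side part s ext [-0.0527 -0.0353]
```

```bash
python3 chk.py -.0401; python3 go.py .5465 -.0664 .113 -12.05
```

```text
tcp rod frame -0.040317167833824684 0.0016008236782088573 0.11303404900465056
top part s ext 0
side part 34 lat,z [-0.0003 -0.002 ]
side rod 169 lat,z [-0.0003 -0.0012]
side part s ext [-0.052  -0.0319]
rows [-0.297 -0.025  0.01 ] [0.003 0.003 0.014] clock 7.8 F [ 0.3 -0.2 -0.7]
```

View pics/k-0.04side.png

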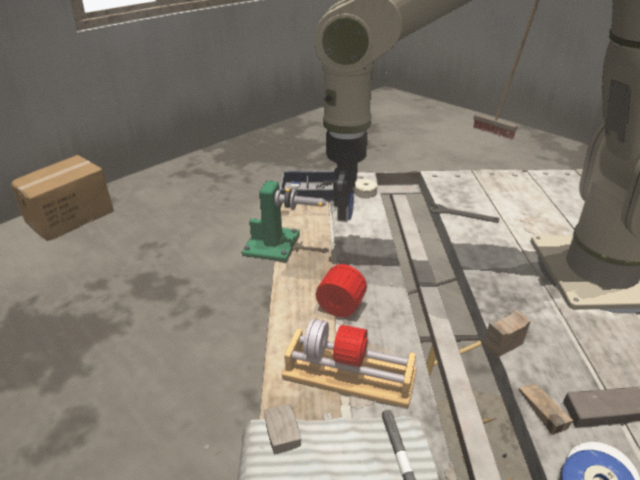

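```bash
python3 -m pendant '[[0,-0.03,0,0,0,0.01,0],[-0.1,-0.03,0,0,0,0.01,0],[-0.2,-0.03,0,0,0,0.01,0],[-0.3,-0.03,0,0,0,0.01,0],[-0.4,-0.03,0,0,0,0.01,0],[-0.5,-0.03,0,0,0,0.01,0],[-0.6,-0.03,0,0,0,0.01,0],[-0.7,-0.03,0,0,0,0.01,0],[-0.7,-0.03,0,0,0,0.01,0],[-0.7,-0.03,0,0,0,0.01,0]]'
cat > fr.py <<'E'
from h import *
np.set_printoptions(precision=4,suppress=True)
e=np.array([.978,-.2088]);n=np.array([.2088,.978]);t=np.array([.571,-.0716])
o=manip.get_obs();p=o['position'];f=o['ft_force']
a=R.from_quat(o['ee_rot']).as_matrix()
print('s,lat,z mm',np.round([1e3*(p[:2]-t)@e,1e3*(p[:2]-t)@n,1e3*p[2]],2),'F s,lat,z',np.round([f[:2]@e,f[:2]@n,f[2]],2),'M',np.round(o['torque'],2),'yaw',round(np.degrees(np.arctan2(a[1,0],a[0,0]))-180,2),'t',round(float(o['clock']),2))
E
python3 fr.py
```

```text
clock: 9.05
position: [0.5649, -0.0713, 0.1125]
ee_rot: [0.105, 0.994, 0.0, -0.001]
ft_force: [-3.8, 2.8, -0.9]
grip_width: 0.652
grasp_force: 42.7
s,lat,z mm [ -5.99  -0.99 112.54] F s,lat,z [-4.32  1.98 -0.94] M [0.56 0.89 0.12] yaw -12.08 t 9.05
```

```bash
python3 -m pendant '[[-0.02,0.012,0,0,0,0,0],[-0.1,0.012,0,0,0,0,0],[-0.2,0.012,0,0,0,0,0],[-0.3,0.012,0,0,0,0,0],[-0.4,0.012,0,0,0,0,0],[-0.5,0.012,0,0,0,0,0],[-0.6,0.012,0,0,0,0,0],[-0.7,0.012,0,0,0,0,0],[-0.8,0.012,0,0,0,0,0],[-0.86,0.012,0,0,0,0,0]]'; python3 fr.py
```

```text
clock: 10.3
position: [0.6083, -0.0804, 0.1132]
ee_rot: [0.106, 0.994, 0.0, -0.0]
ft_force: [-1.3, 2.2, -0.7]
grip_width: 0.651
grasp_force: 43.2
s,lat,z mm [ 38.37  -0.83 113.16] F s,lat,z [-1.77  1.9  -0.7 ] M [ 0.4   0.14 -0.02] yaw -12.11 t 10.3
```

```bash
python3 -m pendant '[[-0.04,0.006,0,0,0,0,0],[-0.08,0.006,0,0,0,0,0],[-0.12,0.006,0,0,0,0,0],[-0.16,0.006,0,0,0,0,0],[-0.19,0.006,0,0,0,0,0],[-0.21,0.006,0,0,0,0,0],[-0.22,0.006,0,0,0,0,0],[-0.22,0.006,0,0,0,0,0],[-0.22,0.006,0,0,0,0,0],[-0.22,0.006,0,0,0,0,0]]'; python3 fr.py
```

```text
clock: 11.55
position: [0.6188, -0.0825, 0.1132]
ee_rot: [0.106, 0.994, 0.0, 0.0]
ft_force: [-0.0, -0.4, -1.6]
grip_width: 0.652
grasp_force: 43.1
s,lat,z mm [ 49.04  -0.65 113.2 ] F s,lat,z [ 0.05 -0.37 -1.55] M [0.04 0.06 0.01] yaw -12.12 t 11.55
```

Clean and unloaded. Now feel for the collar.

```bash
python3 -m pendant '[[-0.005,0,0,0,0,0,0],[-0.01,0,0,0,0,0,0],[-0.015,0,0,0,0,0,0],[-0.02,0,0,0,0,0,0],[-0.025,0,0,0,0,0,0],[-0.03,0,0,0,0,0,0],[-0.035,0,0,0,0,0,0],[-0.04,0,0,0,0,0,0],[-0.04,0,0,0,0,0,0],[-0.04,0,0,0,0,0,0]]'; python3 fr.py
```

```text
clock: 12.8
position: [0.6208, -0.0829, 0.1132]
ee_rot: [0.106, 0.994, 0.0, -0.0]
ft_force: [0.1, -0.0, -1.1]
grip_width: 0.652
grasp_force: 43.1
s,lat,z mm [ 51.05  -0.64 113.16] F s,lat,z [ 0.12 -0.01 -1.06] M [ 0.03 -0.05  0.07] yaw -12.12 t 12.8
```

```bash
python3 -m pendant '[[-0.005,0,0,0,0,0,0],[-0.01,0,0,0,0,0,0],[-0.015,0,0,0,0,0,0],[-0.02,0,0,0,0,0,0],[-0.025,0,0,0,0,0,0],[-0.03,0,0,0,0,0,0],[-0.035,0,0,0,0,0,0],[-0.04,0,0,0,0,0,0],[-0.045,0,0,0,0,0,0],[-0.045,0,0,0,0,0,0]]'; python3 fr.py
```

```text
clock: 14.05
position: [0.6228, -0.0833, 0.1131]
ee_rot: [0.106, 0.994, 0.0, -0.0]
ft_force: [-3.9, 1.7, 1.3]
grip_width: 0.652
grasp_force: 43.3
s,lat,z mm [ 53.08  -0.65 113.14] F s,lat,z [-4.12  0.84  1.31] M [0.17 0.88 0.02] yaw -12.12 t 14.05
```

```bash
python3 -m pendant '[[0,0,0,0,0,0,0.5],[0,0,0,0,0,0,1],[0,0,0,0,0,0,1],[0,0,0,0,0,0,1],[0,0,-0.2,0,0,0,1],[0,0,-0.6,0,0,0,1],[0,0,-1.0,0,0,0,1],[0,0,-1.4,0,0,0,1],[0,0,-1.6,0,0,0,1],[0,0,-1.6,0,0,0,1]]'; python3 chk.py .052; python3 go.py .5833 .247 .18 -16.6
```

```text
clock: 15.3
position: [0.6234, -0.0834, 0.1941]
ee_rot: [0.106, 0.994, 0.0, 0.001]
ft_force: [0.6, -0.6, -0.1]
grip_width: 1.001
grasp_force: 0.0
tcp rod frame 0.05367374508787347 -0.0005949853798937522 0.19408061860429549
top part 159 lat,z [-0.     -0.0028]
top rod 133 lat,z [ 0.0003 -0.0015]
top part s ext [0.0386 0.0599]
side part 286 lat,z [-0.0004 -0.0031]
side rod 121 lat,z [-0.0002 -0.0009]
side part s ext [0.0406 0.0641]
rows [2.156 6.293 0.253] [-0.    -0.007  0.561] clock 15.4 F [-0.2 -0.5  0.4]
```

```bash
python3 -m pendant '[[0.15,0.4,0,0,0,0.05,1],[0.4,1.2,0,0,0,0.1,1],[0.75,2.2,0.05,0,0,0.2,1],[1.1,3.2,0.1,0,0,0.28,1],[1.43,4.2,0.15,0,0,0.37,1],[1.77,5.2,0.2,0,0,0.46,1],[2.05,6,0.4,0,0,0.53,1],[2.156,6.293,0.8,0,0,0.561,1],[2.156,6.293,1.2,0,0,0.561,1],[2.156,6.293,1.2,0,0,0.561,1]]'; python3 go.py .5833 .247 .0605 -16.6
```

```text
clock: 16.65
position: [0.583, 0.244, 0.1307]
ee_rot: [0.146, 0.989, -0.002, -0.001]
ft_force: [0.3, -0.2, 0.3]
grip_width: 1.001
grasp_force: 0.0
rows [0.009 0.065 1.403] [-0.028 -0.017 -0.018] clock 16.65 F [ 0.3 -0.2  0.3]
```

```bash
python3 -m pendant '[[0,0,0.3,0,0,0,1],[0,0,0.8,0,0,0,1],[0,0,1.2,0,0,0,1],[0,0,1.44,0,0,0,1],[0,0,1.44,0,0,0,1],[0,0,1.44,0,0,0,0.3],[0,0,1.44,0,0,0,0],[0,0,1.44,0,0,0,0],[0,0,1.44,0,0,0,0],[0,0,1.44,0,0,0,0]]' 40; python3 fr.py;  python3 go.py .5833 .247 .0605 -16.6
```

```text
clock: 17.9
position: [0.5842, 0.247, 0.0625]
ee_rot: [0.144, 0.99, 0.0, 0.001]
ft_force: [-2.0, -0.2, 4.7]
grip_width: 0.654
grasp_force: 41.7
s,lat,z mm [-53.57 314.37  62.51] F s,lat,z [-1.97 -0.58  4.75] M [-0.29  0.33  0.02] yaw -16.61 t 17.9
rows [ 0.018 -0.006  0.04 ] [ 0.008  0.008 -0.001] clock 17.9 F [-2.  -0.2  4.7]
```

```bash
python3 -m pendant '[[0,0,-0.25,0,0,0,0],[0,0,-0.6,0,0,0,0],[0,0,-1,0,0,0,0],[0,0,-1.4,0,0,-0.1,0],[-0.05,-0.4,-1.56,0,0,-0.3,0],[-0.15,-1.2,-1.56,0,0,-0.5,0],[-0.27,-2.2,-1.56,0,0,-0.57,0],[-0.4,-3.2,-1.56,0,0,-0.57,0],[-0.5,-4,-1.56,0,0,-0.57,0],[-0.55,-4.4,-1.56,0,0,-0.57,0]]'; python3 go.py .5319 -.0633 .1135 -12.05
```

```text
clock: 19.15
position: [0.5471, 0.0259, 0.1403]
ee_rot: [0.106, 0.994, 0.0, 0.001]
ft_force: [0.2, 1.0, -0.5]
grip_width: 0.649
grasp_force: 42.5
rows [-0.078 -1.809  0.536] [ 0.003  0.007 -0.015] clock 19.15 F [ 0.2  1.  -0.5]
```

```bash
python3 -m pendant '[[-0.02,-0.5,0,0,0,0,0],[-0.05,-1.2,0,0,0,0,0],[-0.078,-1.7,0.1,0,0,-0.01,0],[-0.078,-1.81,0.4,0,0,-0.01,0],[-0.078,-1.81,0.54,0,0,-0.01,0],[-0.078,-1.81,0.54,0,0,-0.01,0],[-0.078,-1.81,0.54,0,0,-0.01,0],[-0.078,-1.81,0.54,0,0,-0.01,0],[-0.078,-1.81,0.54,0,0,-0.01,0],[-0.078,-1.81,0.54,0,0,-0.01,0]]'; python3 fr.py
```

```text
clock: 20.4
position: [0.5321, -0.061, 0.1123]
ee_rot: [0.104, 0.995, 0.0, 0.0]
ft_force: [-0.3, -0.8, -0.7]
grip_width: 0.653
grasp_force: 42.5
s,lat,z mm [-40.22   2.2  112.31] F s,lat,z [-0.14 -0.89 -0.69] M [ 0.03 -0.03 -0.02] yaw -11.96 t 20.4
```

```bash
python3 -m pendant '[[0,-0.057,-0.02,0,0,-0.01,0],[-0.1,-0.057,-0.02,0,0,-0.01,0],[-0.25,-0.057,-0.02,0,0,-0.01,0],[-0.4,-0.057,-0.02,0,0,-0.01,0],[-0.55,-0.057,-0.02,0,0,-0.01,0],[-0.65,-0.057,-0.02,0,0,-0.01,0],[-0.75,-0.057,-0.02,0,0,-0.01,0],[-0.85,-0.057,-0.02,0,0,-0.01,0],[-0.95,-0.057,-0.02,0,0,-0.01,0],[-1.04,-0.057,-0.02,0,0,-0.01,0]]'; python3 fr.py
```

```text
clock: 21.65
position: [0.5816, -0.0739, 0.1128]
ee_rot: [0.103, 0.995, 0.0, -0.001]
ft_force: [-4.4, 3.0, 0.5]
grip_width: 0.651
grasp_force: 42.7
s,lat,z mm [ 10.86  -0.08 112.8 ] F s,lat,z [-4.92  1.99  0.5 ] M [ 0.53  0.99 -0.01] yaw -11.85 t 21.65
```

```bash
python3 -m pendant '[[-0.04,0,0,0,0,0.02,0],[-0.08,0,0,0,0,0.02,0],[-0.12,0,0,0,0,0.02,0],[-0.16,0,0,0,0,0.02,0],[-0.2,0,0,0,0,0.02,0],[-0.24,0,0,0,0,0.02,0],[-0.27,0,0,0,0,0.02,0],[-0.29,0,0,0,0,0.02,0],[-0.29,0,0,0,0,0.02,0],[-0.29,0,0,0,0,0.02,0]]'; python3 fr.py
```

```text
clock: 22.9
position: [0.5967, -0.0778, 0.1132]
ee_rot: [0.105, 0.994, -0.0, 0.0]
ft_force: [0.8, 1.4, -1.8]
grip_width: 0.652
grasp_force: 42.6
s,lat,z mm [ 26.4   -0.69 113.23] F s,lat,z [ 0.48  1.58 -1.8 ] M [ 0.24 -0.08 -0.04] yaw -12.05 t 22.9
```

```bash
python3 -m pendant '[[-0.01,0,0,0,0,0,0],[-0.02,0,0,0,0,0,0],[-0.03,0,0,0,0,0,0],[-0.04,0,0,0,0,0,0],[-0.045,0,0,0,0,0,0],[-0.05,0,0,0,0,0,0],[-0.055,0,0,0,0,0,0],[-0.06,0,0,0,0,0,0],[-0.06,0,0,0,0,0,0],[-0.06,0,0,0,0,0,0]]'; python3 fr.py
```

```text
clock: 24.15
position: [0.5986, -0.0781, 0.113]
ee_rot: [0.105, 0.994, 0.0, -0.001]
ft_force: [-7.1, 2.5, 2.5]
grip_width: 0.654
grasp_force: 42.9
s,lat,z mm [ 28.4   -0.61 112.97] F s,lat,z [-7.51  0.95  2.51] M [ 0.47  1.31 -0.04] yaw -12.04 t 24.15
```

```bash
python3 -m pendant '[[0,0,0,0,0,0,0.5],[0,0,0,0,0,0,1],[0,0,0,0,0,0,1],[0,0,0,0,0,0,1],[0,0,-0.2,0,0,0,1],[0,0,-0.6,0,0,0,1],[0,0,-1.0,0,0,0,1],[0,0,-1.4,0,0,0,1],[0,0,-1.6,0,0,0,1],[0,0,-1.6,0,0,0,1]]'; python3 parts.py 2>&1|grep cap;python3 - <<'E'
from h import *
a=[]
for c,w in(('side',(150,240,230,360)),('top',(150,260,350,450))):
    im,d=manip.camera(c);a.append(cv2.resize(im[w[0]:w[1],w[2]:w[3],::-1],(520,int(520*(w[1]-w[0])/(w[3]-w[2]))),interpolation=cv2.INTER_CUBIC))
m=np.hstack([cv2.resize(x,(400,int(400*x.shape[0]/x.shape[1])))[:290] for x in a]);cv2.imwrite('pics/m1.png',m)
E
python3 go.py .5328 .2618 .18 -16.6
```

```text
clock: 25.4
position: [0.5998, -0.0783, 0.1939]
ee_rot: [0.105, 0.994, 0.0, 0.001]
ft_force: [0.4, -0.3, -1.2]
grip_width: 0.999
grasp_force: 0.0
rows [2.715 6.374 0.249] [-0.002 -0.009  0.569] clock 25.6 F [-0.6  0.2  0.2]Traceback (most recent call last):
  File "<stdin>", line 5, in <module>
    return _nx.concatenate(arrs, 1, dtype=dtype, casting=casting)
           ~~~~~~~~~~~~~~~^^^^^^^^^^^^^^^^^^^^^^^^^^^^^^^^^^^^^^^
ValueError: all the input array dimensions except for the concatenation axis must match exactly, but along dimension 0, the array at index 0 has size 276 and the array at index 1 has size 290
```

```bash
python3 -m pendant '[[0.2,0.4,0,0,0,0.05,1],[0.5,1.2,0,0,0,0.1,1],[0.95,2.2,0.05,0,0,0.2,1],[1.36,3.2,0.1,0,0,0.28,1],[1.8,4.2,0.15,0,0,0.37,1],[2.2,5.2,0.2,0,0,0.46,1],[2.55,6,0.3,0,0,0.53,1],[2.715,6.374,0.5,0,0,0.569,1],[2.715,6.374,0.7,0,0,0.569,1],[2.715,6.374,0.7,0,0,0.569,1]]'
python3 - <<'E'
from h import *
a=[]
for c,w in(('side',(150,240,230,360)),('top',(150,260,340,470))):
    im,d=manip.camera(c);a.append(cv2.resize(im[w[0]:w[1],w[2]:w[3],::-1],(400,300),interpolation=cv2.INTER_CUBIC))
cv2.imwrite('pics/m1.png',np.hstack(a))
E
python3 go.py .5328 .2618 .0605 -16.6
```

```text
clock: 26.85
position: [0.5332, 0.2598, 0.157]
ee_rot: [0.145, 0.989, -0.001, -0.001]
ft_force: [0.3, -0.2, -0.1]
grip_width: 0.996
grasp_force: 0.0
rows [0.031 0.03  1.955] [-0.004  0.002 -0.016] clock 26.95 F [ 0.2  1.2 -0. ]
```

View pics/m1.png

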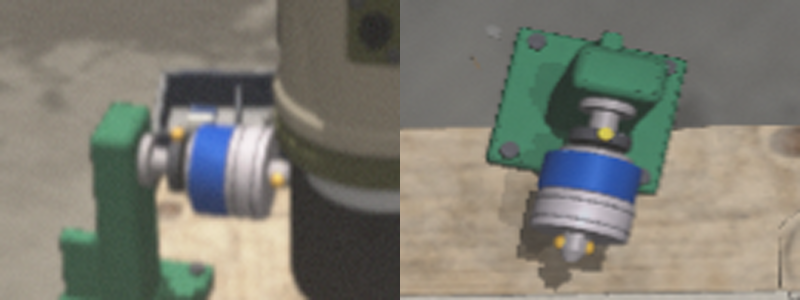

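Run:
```python
from h import *
np.set_printoptions(precision=4,suppress=True)
e=np.array([.978,-.2088]);n=np.array([.2088,.978]);t=np.array([.571,-.0716])
a=[]
old=cv2.imread('pics/top0.png');o2=cv2.imread('pics/k0.052top.png')
for c in('top','side'):
    im,d=manip.camera(c)
    P=cloud(c,d,np.ones(d.shape,bool));k=(d>0)
    h=cv2.cvtColor(im,cv2.COLOR_RGB2HSV)[k]
    D=P[:,:2]-t;s,l,z=D@e,D@n,P[:,2]-.12;r=np.hypot(l,z)
    b=(h[:,0]>105)&(h[:,0]<125)&(h[:,1]>120)&(s>0)&(s<.09)&(r<.035)
    print(c,'blue s',np.percentile(s[b],[1,5,50,95,99]),b.sum())
    g=(h[:,1]<70)&(np.abs(r-.026)<.004)&(s>0)&(s<.09);print('grey s',np.percentile(s[g],[1,5,50,95,99]))
    if c=='top': 
        w=np.s_[170:255,370:440];a=[cv2.resize(x[w],(265,322),interpolation=cv2.INTER_CUBIC) for x in(old,o2,im[:,:,::-1])]
cv2.imwrite('pics/m2.png',np.hstack(a))
```

```text
top blue s [0.0406 0.0415 0.0514 0.0615 0.0627] 410
grey s [0.0149 0.0154 0.0268 0.0387 0.0482]
side blue s [0.0426 0.0437 0.0527 0.0622 0.0633] 224
grey s [0.0167 0.0171 0.0281 0.0413 0.0644]
```

View pics/m2.png

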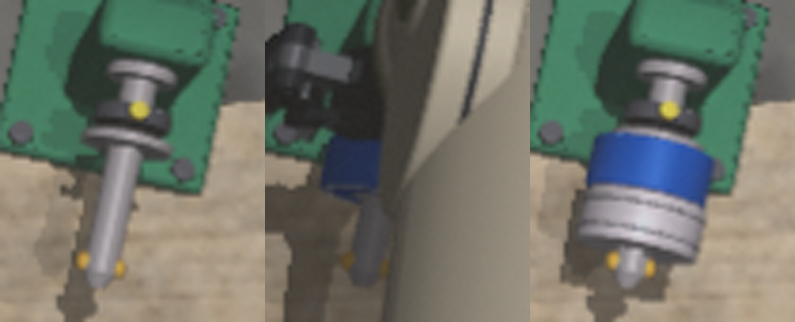

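```bash
python3 go.py .5328 .2618 .0605 -16.6; python3 -m pendant '[[0.01,0.02,0.3,0,0,0,1],[0.01,0.02,0.9,0,0,0,1],[0.01,0.02,1.5,0,0,0,1],[0.01,0.02,1.85,0,0,0,1],[0.01,0.02,1.96,0,0,0,1],[0.01,0.02,1.96,0,0,0,0.3],[0.01,0.02,1.96,0,0,0,0],[0.01,0.02,1.96,0,0,0,0],[0.01,0.02,1.96,0,0,0,0],[0.01,0.02,1.96,0,0,0,0]]' 40; python3 fr.py;  python3 go.py .5328 .2618 .0605 -16.6
```

```text
rows [0.029 0.016 1.964] [ 0.003  0.004 -0.012] clock 27.05 F [-0.3  0.8 -0.1]
clock: 28.3
position: [0.5334, 0.2622, 0.0616]
ee_rot: [0.145, 0.989, 0.0, 0.0]
ft_force: [-4.2, -4.4, 7.3]
grip_width: 0.652
grasp_force: 41.3
s,lat,z mm [-106.5   318.61   61.62] F s,lat,z [-3.22 -5.22  7.29] M [-0.88  0.79  0.01] yaw -16.63 t 28.3
rows [ 0.009 -0.011  0.022] [ 0.001  0.004 -0.004] clock 28.3 F [-4.2 -4.4  7.3]
```

```bash
python3 -m pendant '[[0,0,-0.25,0,0,0,0],[0,0,-0.6,0,0,0,0],[0,0,-1,0,0,0,0],[0,0,-1.4,0,0,-0.1,0],[-0.1,-0.4,-1.56,0,0,-0.3,0],[-0.31,-1.2,-1.56,0,0,-0.5,0],[-0.57,-2.2,-1.56,0,0,-0.57,0],[-0.83,-3.2,-1.56,0,0,-0.57,0],[-1.04,-4,-1.56,0,0,-0.57,0],[-1.14,-4.4,-1.56,0,0,-0.57,0]]'; python3 go.py .5221 -.0618 .1128 -12.05
```

```text
clock: 29.55
position: [0.5252, 0.0331, 0.1399]
ee_rot: [0.106, 0.994, 0.0, 0.001]
ft_force: [0.7, 0.1, -1.6]
grip_width: 0.653
grasp_force: 42.6
rows [-0.34  -1.869  0.54 ] [ 0.006  0.014 -0.02 ] clock 29.55 F [ 0.7  0.1 -1.6]
```

```bash
python3 -m pendant '[[-0.08,-0.5,0,0,0,0,0],[-0.2,-1.2,0,0,0,0,0],[-0.32,-1.8,0.1,0,0,-0.01,0],[-0.34,-1.92,0.4,0,0,-0.01,0],[-0.34,-1.92,0.54,0,0,-0.01,0],[-0.34,-1.92,0.54,0,0,-0.01,0],[-0.34,-1.92,0.54,0,0,-0.01,0],[-0.34,-1.92,0.54,0,0,-0.01,0],[-0.34,-1.92,0.54,0,0,-0.01,0],[-0.34,-1.92,0.54,0,0,-0.01,0]]'; python3 fr.py
```

```text
clock: 30.8
position: [0.5215, -0.0617, 0.1113]
ee_rot: [0.104, 0.995, 0.0, 0.0]
ft_force: [-1.0, -0.3, -1.1]
grip_width: 0.65
grasp_force: 42.6
s,lat,z mm [-50.51  -0.64 111.28] F s,lat,z [-0.94 -0.49 -1.08] M [-0.01 -0.02  0.04] yaw -11.95 t 30.8
```

```bash
python3 -m pendant '[[0,0,-0.026,0,0,-0.01,0],[-0.1,0,-0.026,0,0,-0.01,0],[-0.2,0,-0.026,0,0,-0.01,0],[-0.3,0,-0.026,0,0,-0.01,0],[-0.4,0,-0.026,0,0,-0.01,0],[-0.5,0,-0.026,0,0,-0.01,0],[-0.6,0,-0.026,0,0,-0.01,0],[-0.7,0,-0.026,0,0,-0.01,0],[-0.73,0,-0.026,0,0,-0.01,0],[-0.73,0,-0.026,0,0,-0.01,0]]'; python3 fr.py
```

```text
clock: 32.05
position: [0.5568, -0.0691, 0.1123]
ee_rot: [0.103, 0.995, 0.0, -0.0]
ft_force: [-2.7, 1.3, -1.0]
grip_width: 0.652
grasp_force: 42.7
s,lat,z mm [-14.41  -0.55 112.27] F s,lat,z [-2.95  0.69 -1.  ] M [0.16 0.48 0.04] yaw -11.87 t 32.05
```

```bash
python3 -m pendant '[[-0.015,0,0,0,0,0.02,0],[-0.03,0,0,0,0,0.02,0],[-0.045,0,0,0,0,0.02,0],[-0.06,0,0,0,0,0.02,0],[-0.075,0,0,0,0,0.02,0],[-0.09,0,0,0,0,0.02,0],[-0.105,0,0,0,0,0.02,0],[-0.12,0,0,0,0,0.02,0],[-0.12,0,0,0,0,0.02,0],[-0.12,0,0,0,0,0.02,0]]'; python3 fr.py
```

```text
clock: 33.3
position: [0.563, -0.0703, 0.1125]
ee_rot: [0.105, 0.994, 0.0, -0.0]
ft_force: [-2.4, 2.6, -1.4]
grip_width: 0.653
grasp_force: 42.7
s,lat,z mm [ -8.12  -0.41 112.46] F s,lat,z [-2.93  2.06 -1.41] M [0.45 0.59 0.03] yaw -12.03 t 33.3
```

```bash
python3 -m pendant '[[-0.01,0,0,0,0,0,0],[-0.02,0,0,0,0,0,0],[-0.03,0,0,0,0,0,0],[-0.04,0,0,0,0,0,0],[-0.05,0,0,0,0,0,0],[-0.06,0,0,0,0,0,0],[-0.06,0,0,0,0,0,0],[-0.06,0,0,0,0,0,0],[-0.06,0,0,0,0,0,0],[-0.06,0,0,0,0,0,0]]'; python3 fr.py
```

```text
clock: 34.55
position: [0.5662, -0.0712, 0.1126]
ee_rot: [0.105, 0.994, 0.0, 0.0]
ft_force: [-1.2, 2.3, -0.9]
grip_width: 0.651
grasp_force: 42.7
s,lat,z mm [ -4.83  -0.6  112.58] F s,lat,z [-1.67  2.03 -0.92] M [0.55 0.13 0.04] yaw -12.04 t 34.55
```

```bash
python3 -m pendant '[[-0.01,0,0,0,0,0,0],[-0.015,0,0,0,0,0,0],[-0.02,0,0,0,0,0,0],[-0.025,0,0,0,0,0,0],[-0.03,0,0,0,0,0,0],[-0.035,0,0,0,0,0,0],[-0.035,0,0,0,0,0,0],[-0.035,0,0,0,0,0,0],[-0.035,0,0,0,0,0,0],[-0.035,0,0,0,0,0,0]]'; python3 fr.py
```

```text
clock: 35.8
position: [0.5669, -0.0714, 0.1122]
ee_rot: [0.105, 0.994, 0.0, -0.001]
ft_force: [-6.6, 2.7, 3.5]
grip_width: 0.651
grasp_force: 42.9
s,lat,z mm [ -4.02  -0.62 112.24] F s,lat,z [-7.04  1.29  3.54] M [0.68 1.16 0.07] yaw -12.04 t 35.8
```

```bash
python3 -m pendant '[[0,0,0,0,0,0,0.5],[0,0,0,0,0,0,1],[0,0,0,0,0,0,1],[0,0,0,0,0,0,1],[0,0,-0.2,0,0,0,1],[0,0,-0.6,0,0,0,1],[0,0,-1.0,0,0,0,1],[0,0,-1.5,0,0,0,1],[0,0,-2,0,0,0,1],[0,0,-2.5,0,0,0,1]]'; python3 -m pendant '[[0.3,0,-0.3,0,0,0,1],[1,0.5,-0.3,0,0,0,1],[1.5,1.5,-0.3,0,0,0,1],[2,2.5,-0.3,0,0,0,1],[2.5,3.5,-0.3,0,0,0,1],[3,4.5,-0.3,0,0,0,1],[3,5.3,-0.3,0,0,0,1],[3,5.6,-0.3,0,0,0,1],[3,5.6,-0.3,0,0,0,1],[3,5.6,-0.3,0,0,0,1]]'
python3 - <<'E'
from h import *
np.set_printoptions(precision=4,suppress=True)
e=np.array([.978,-.2088]);n=np.array([.2088,.978]);t=np.array([.571,-.0716])
a=[]
for c,w in(('top',np.s_[170:260,350:450]),('side',np.s_[160:250,250:350])):
    im,d=manip.camera(c);P=cloud(c,d,np.ones(d.shape,bool));h=cv2.cvtColor(im,cv2.COLOR_RGB2HSV)[d>0]
    D=P[:,:2]-t;s,l,z=D@e,D@n,P[:,2]-.12;r=np.hypot(l,z)
    q=(s>-.04)&(s<.09)&(np.abs(r-.027)<.006)
    for nm,m in(('blue',(h[:,0]>105)&(h[:,0]<125)&(h[:,1]>120)),('grey',h[:,1]<70),('red',((h[:,0]<8)|(h[:,0]>172))&(h[:,1]>150))):
        print(c,nm,np.percentile(s[m&q],[2,98]),(m&q).sum())
    a.append(cv2.resize(im[w][:,:,::-1],(400,360),interpolation=cv2.INTER_CUBIC))
cv2.imwrite('pics/m3.png',np.hstack(a))
E
```

```text
clock: 37.05
position: [0.5677, -0.0717, 0.2392]
ee_rot: [0.105, 0.994, 0.0, 0.0]
ft_force: [0.6, 0.9, -1.1]
grip_width: 0.995
grasp_force: 0.0
clock: 38.3
position: [0.4798, 0.2318, 0.2527]
ee_rot: [0.106, 0.994, -0.0, 0.0]
ft_force: [-0.5, -0.1, 0.1]
grip_width: 0.998
grasp_force: 0.0
top blue [0.0404 0.0623] 412
top grey [0.0153 0.0431] 484
top red [-0.0246  0.0133] 744
side blue [0.0429 0.0628] 203
side grey [0.0176 0.0644] 353
side red [-0.0227  0.0138] 403
```

View pics/m3.png

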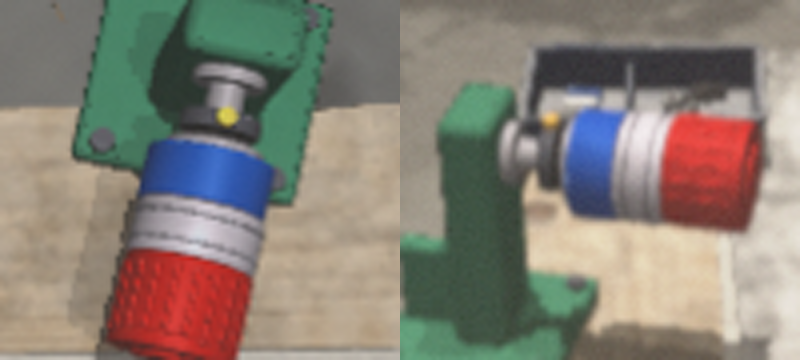

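The picture shows collar, blue drum, spacer and red cap in order and flush, with the cap's boss end facing out. The gripper is well clear.

```bash
python3 -c "
from workcell import manip
print(manip.hand_in())"
```

```text
the job is handed in; nothing more can be done
None
```

The drum, spacer and smaller cap (open end towards the post) are on the arbor in that order, each pushed home until it met the stop, with 4 to 8 N read at rest; the final pictures show no gaps, and I handed in at about 38 s with the gripper clear (no verdict was returned).

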